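# Check the red-knob dough cutter in the slide gauge

### The job

Check the width of the dough cutter with the red knob: stand it upright on the bed of the slide gauge, between the two jaws, and let go of it. Then push the sliding jaw shut by its yellow tab until it presses the cutter against the sprung anvil and the black pointer bar stands in the green zone, without ramming the anvil onto its stop, and let go, leaving the cutter held between the jaws.

Things in the scene. Friction and masses are not known exactly. Their poses are not given: they have to be found in the camera images.
- red_cutter_center (a point): Cutter to check: loose upright steel drum, diameter 56 mm, 32 mm high, with an upright RED knob on top, diameter 24 mm, 36 mm high; 68 mm in all, about 0.16 kg. It stands in one of four places on a foil-lined tray (4 mm thick) near the robot, beside like cutters with black and wooden knobs and a white cup. Point: on its axis (z, up), half-way: 34 mm above the foot and below the knob's top.
- gauge_bed (a point): Point on the middle line of the fixed gauge's bed, at its top (12 mm above the counter). z up, y along the slide from sliding jaw to anvil, x across. Bed 84 mm wide (x). The anvil's face at rest is at y = +60 mm here, the sliding jaw's face at -60 to -80 mm at the start. Faces: flat, square to y, 64 mm wide, up to 30 mm above the bed. Housing and pointer behind the anvil: 40 mm above the bed at most.
- jaw_tab (a point): Yellow tab on the blue sliding jaw: upright block 16 mm wide (gauge x), 30 mm long (y), 23 to 70 mm above the bed. Point: on its middle, 50 mm above the bed (62 mm above the counter); axes as the gauge's. The jaw's pressing face is 45 mm ahead (+y) of it. The jaw slides along y only, 118 mm in all, moves at about 9 N and stays where it is left; the anvil's spring does not push it back.
- anvil (a joint): How far the sprung anvil (steel plate facing the sliding jaw) is pushed back along +y, in m: 0 at rest, 0.024 hard on its stop. Spring 250 N/m, 3 N half-way. It moves a black pointer bar over the white scale on top of the grey housing; the green zone is 0.005 to 0.020.
Not all that is in view belongs to the job. Leave any pink or purple look-alike of the part that bears red_cutter_center alone.

How it is judged:
By the outcome, as a careful person would: the job done as asked, in the order asked, and still so for the second after the job is handed in, with the robot touching nothing.
It also fails if it takes over 48 s, if anything falls off the work surface, if the arm or the gripper's body presses on something with over 40 N, if the wrist force passes 120 N, or if a joint passes its speed limit or range.

### The arm

A 6-joint arm with a two-finger parallel gripper is mounted at the origin on the work surface. World frame = base frame: x ahead of the robot, y to its left, z up, the work surface at z = 0. Lengths are in m, angles in rad, forces in N, time in s.
With the tool pointing down it reaches from about 0.4 to 0.825 m from the base axis. Payload 7 kg.
Tool frame: the origin (TCP) lies at the very end of the fingers, on their centre line; the grasp point (between the pads) lies 19 mm behind it (grip_depth is the distance from the TCP to the grasp point, in m); z points along the fingers, y is the direction in which the jaws open and shut (so a half turn about z gives the same grasp; the last joint's range is limited). The gripper opens to 88 mm and grips with 3 to 60 N. Pads are 19 mm wide; open, the fingers measure 130 mm over their backs; the gripper's body (78 mm by 193 mm) begins 47 mm behind the grasp point.
Start: joints at [-0.977, 0.359, 0.012, 0, -1.224, -0.288], TCP at [0.203, -0.644, 0.227] pointing down, gripper open.
Joint ranges: [-3.07, 3.07], [-1.43, 2.12], [-1.02, 1.25], [-3.03, 1.67], [-3.05, -0], [-3.03, 3.03]. Speed limits (rad/s): [2.39, 2.39, 3.01, 3.14, 3.14, 3.14].

### API

Orientations are given as [roll, pitch, yaw] about the fixed x, y, z axes, in that order (R = Rz(yaw) Ry(pitch) Rx(roll)).
In Python, from station import get_state, grab_frame, get_calibration, job_done, grip_depth gives the robot as it stands. The module is installed in compiled form; this text tells all that it offers.
- The arm moves only by the shell command python3 -m crank 'ROWS' [FORCE]. ROWS is JSON, a list of rows, each an object with "turn": the turn, a rotation vector about the tool's x, y, z each as a share of 2 pi rad, from -1 to 1, a list of three; "slide": the shift along the tool's x, y, z each as a share of 0.5 m, from -1 to 1, a list of three; "fingers": the opening, from -1 (shut) to 1 (fully open). A call has 1 to 5 rows; each row is the pose to reach, as a shift and turn from the pose commanded when the call began, along the tool's axes at that moment, turning the shorter way round; what a row does not reach only later rows make up. A row lasts 1/12 s, in which the tool goes at most 41.7 mm and 7.16 degrees, less where a joint would pass 70% of its speed; a pose out of reach is approached as far as the arm can. A call with a number of a shift or a turn outside -1 to 1 is refused whole. A call with a gripper value outside its range is refused whole. The fingers move at their own pace and stop on an object; FORCE is the grip in N (left out, the last holds). Time passes only in rows, so rows that repeat a pose let the fingers close. It gives the time, the measured TCP pose, the force and the opening at its end, in the units of the state.
- get_state(): the state, without advancing time (a new reading comes with each control period).
- grab_frame(name): name is "scene" or "top" or "wrist"; returns the picture (420x560x3 uint8, red, green, blue); there is no depth.
- get_calibration(name): a dict with "K" (3x3 intrinsics, pixels), "pose" (4x4, takes a point from camera to world coordinates). Camera axes: x right, y up, looking along -z (the intrinsics and any distortion apply to the point x, -y, -z); pixel columns grow to the right and rows downward; lengths in m; the calibration is good to about 2 mm. The wrist camera is an equidistant fisheye: a pixel r from the principal point sees the ray r / f radians off the axis. A picture is of the moment at which its call begins: read the wrist's pose just before it. get_calibration takes no time and is no camera call; for the wrist camera it gives the pose at the moment of the call.
- job_done(): hands the job in, once; it reports no verdict.
The state is a dict: "t": time; "q": joint angles; "qd": joint speeds; "joint_efforts": joint torques, N m; "eef_pos": TCP position; "ee_rot": TCP orientation; "force": force on the tool from outside, world axes, zero at the start; "moment": the same for the moment, N m; "width": finger opening in m.
Only numpy, scipy, OpenCV 4.12 (cv2) and the standard library are available. Lean on these libraries where they do the work, as an engineer would, in place of code of your own. Each camera call takes 0.05 s, during which the arm holds its last target.

## Working session

There is one attempt and no reset: what is moved stays moved. The work goes in short steps, Python scripts to look and compute and a shell command to move; the robot and the scene stay as the last step left them, time stands still between calls to the robot, and variables do not carry over. Pictures are saved under pics/ and viewed, and the job is handed in when it is done.

```bash
mkdir -p pics
python3 - <<'E'
from station import *
import cv2
s=get_state(); print(s)
print(grip_depth if not callable(grip_depth) else grip_depth())
for n in ["scene","top","wrist"]:
    c=get_calibration(n); print(n,c)
    f=grab_frame(n); cv2.imwrite(f"pics/{n}0.png",f[:,:,::-1])
E
```

```text
{'t': 0.0, 'q': array([-9.76891226e-01,  3.59370396e-01,  1.10538891e-02, -3.63761501e-04,
       -1.22411885e+00, -2.88074076e-01]), 'qd': array([ 4.31458150e-05, -2.17255486e-03,  7.50185862e-05,  1.20528181e-03,
       -5.37299599e-04,  3.57933523e-04]), 'joint_efforts': array([-4.32962734e-04, -5.82717025e+01,  2.93055689e+01,  6.99732721e+00,
        6.94759452e-03, -1.13790884e-04]), 'eef_pos': array([ 0.20303975, -0.64321147,  0.22562875]), 'ee_rot': array([ 3.13992400e+00, -1.37836143e-04, -2.83588539e+00]), 'force': array([-0.31689707, -0.33027186, -0.85266967]), 'moment': array([-0.02996624, -0.04608704, -0.02132968]), 'width': 0.08752633279876972}
0.0188
scene {'K': array([[435.87490563,   0.        , 279.01304743],
       [  0.        , 435.87490563, 206.86872754],
       [  0.        ,   0.        ,   1.        ]]), 'pose': array([[ 3.17800200e-02, -6.04394916e-01,  7.96050762e-01,
         1.05268531e+00],
       [ 9.99423249e-01,  2.87516697e-02, -1.80696113e-02,
        -9.01753051e-04],
       [-1.19666073e-02,  7.96165891e-01,  6.04960060e-01,
         5.02322915e-0
[... 230 characters left out ...]
       ,   1.        ]]), 'pose': array([[-0.00410362,  0.9886621 , -0.15010131,  0.36268925],
       [-0.99998853, -0.0036864 ,  0.00305776,  0.02320335],
       [ 0.00246975,  0.15011214,  0.98866589,  0.87041505],
       [ 0.        ,  0.        ,  0.        ,  1.        ]])}
wrist {'K': array([[325.1922621 ,   0.        , 279.3438892 ],
       [  0.        , 325.1922621 , 204.87924887],
       [  0.        ,   0.        ,   1.        ]]), 'pose': array([[-0.30125104, -0.91570735, -0.26594711,  0.13120856],
       [ 0.95354428, -0.28898872, -0.08508124, -0.66671205],
       [ 0.0010538 , -0.27922316,  0.96022566,  0.38464757],
       [ 0.        ,  0.        ,  0.        ,  1.        ]])}
```

View pics/scene0.png

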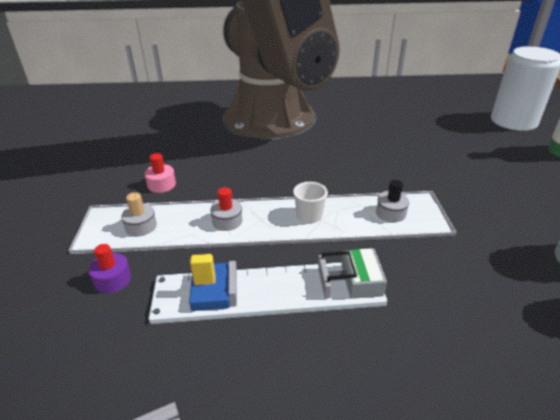

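View pics/top0.png

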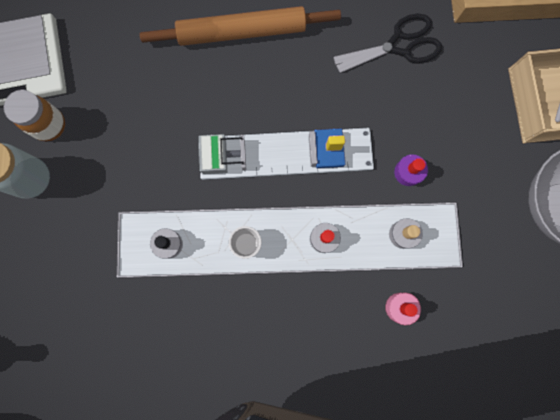

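View pics/wrist0.png

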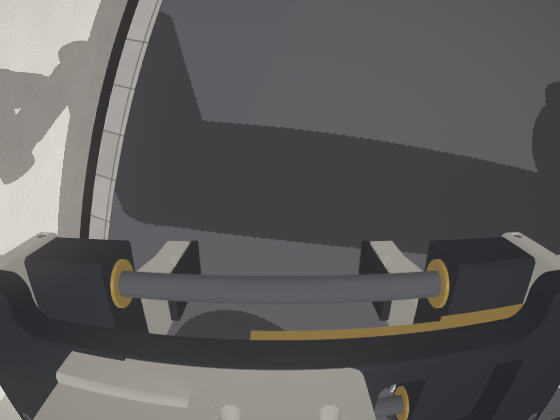

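The red-knobbed candidates in the top view are the steel one on the tray (326,238), the pink one (404,309) and the purple one (411,170). Only the steel drum on the tray fits the description. I'll confirm it in an enlarged crop and read the pixels there.

Run:
```python
import cv2
t=cv2.imread("pics/top0.png"); s=cv2.imread("pics/scene0.png")
cv2.imwrite("pics/c1.png",cv2.resize(t[120:270,190:390],None,fx=4,fy=4,interpolation=cv2.INTER_CUBIC))
cv2.imwrite("pics/c2.png",cv2.resize(s[180:330,190:390],None,fx=4,fy=4,interpolation=cv2.INTER_CUBIC))
```

```text
(no output)
```

View pics/c1.png

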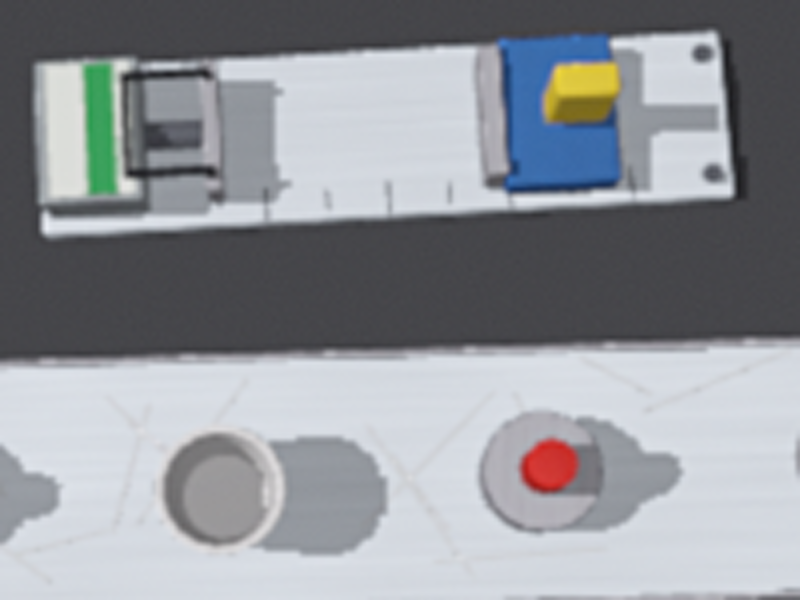

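View pics/c2.png

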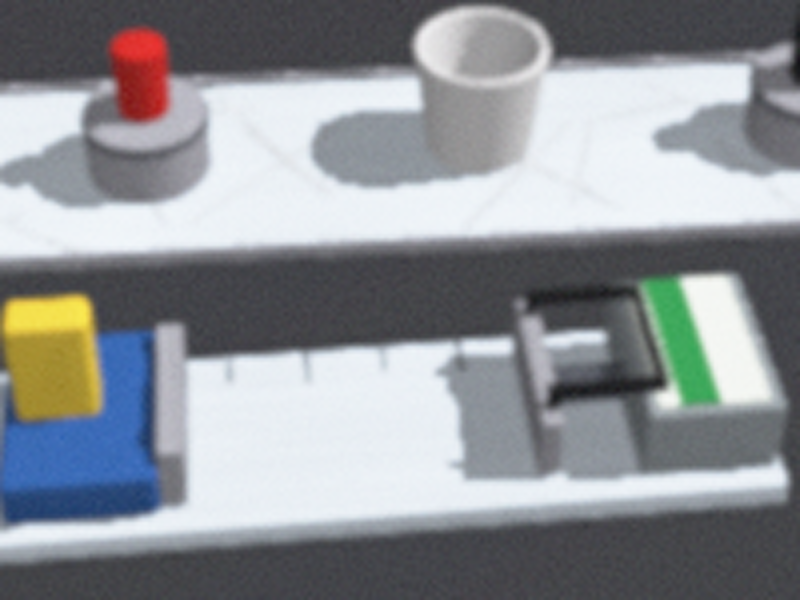

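The crop confirms the target: a steel drum with a red knob at top (326,238), standing on the foil tray. The yellow tab is near (335,143), the jaw face near (309,148) and the anvil face near (244,153).

```bash
cat > h.py <<'E'
import numpy as np
from station import *
def bp(name,u,v,z):
    c=get_calibration(name);K=c["K"];P=c["pose"]
    d=np.array([(u-K[0,2])/K[0,0],-(v-K[1,2])/K[1,1],-1.0]);d=P[:3,:3]@d
    o=P[:3,3];return o+d*(z-o[2])/d[2]
def proj(name,p):
    c=get_calibration(name);K=c["K"];P=c["pose"]
    q=P[:3,:3].T@(np.array(p)-P[:3,3]);return K[0,2]+K[0,0]*q[0]/-q[2],K[1,2]+K[1,1]*(-q[1])/-q[2]
def crop(name,cx,cy,x0,y0,k=4): return ((cx+.5)/k-.5+x0,(cy+.5)/k-.5+y0)
E
python3 - <<'E'
from h import *
np.set_printoptions(precision=4,suppress=True)
T=lambda x,y,z:bp("top",*crop("top",x,y,190,120),z)
S=lambda x,y,z:bp("scene",*crop("scene",x,y,190,180),z)
print("drumtop T",T(541,471,.036),"knobtop T",T(550,464,.072))
print("drumtop S",S(146,115,.036),"knobtop S",S(139,42,.072))
print("bed corners", T(717,32,.012),T(733,197,.012),T(42,235,.0), T(42,210,.012))
print("ticks end", T(267,220,.012),T(634,203,.012), T(389,213,.012))
print("tab top T corners",T(558,64,.082),T(619,64,.082),T(617,95,.082),T(556,98,.082))
print("tab top S corners",S(5,300,.082),S(90,295,.082),S(97,323,.082),S(8,332,.082))
print("jaw face top T",T(480,46,.042),T(485,185,.042), "anvil face top",T(215,66,.042),T(219,200,.042))
print("jaw face top S",S(184,323,.042),S(186,458,.042), "anvil face top S",S(517,300,.042),S(547,408,.042))
E
```

```text
drumtop T [ 0.4362 -0.0811  0.036 ] knobtop T [ 0.4361 -0.0807  0.072 ]
drumtop S [ 0.439  -0.0804  0.036 ] knobtop S [ 0.4343 -0.0806  0.072 ]
bed corners [ 0.6579 -0.1771  0.012 ] [ 0.5733 -0.1818  0.012 ] [0.558  0.1602 0.    ] [0.5679 0.1586 0.012 ]
ticks end [0.5625 0.0479 0.012 ] [ 0.5704 -0.1329  0.012 ] [ 0.5658 -0.0121  0.012 ]
tab top T corners [ 0.6188 -0.0873  0.082 ] [ 0.6187 -0.1153  0.082 ] [ 0.6041 -0.1139  0.082 ] [ 0.6027 -0.086   0.082 ]
tab top S corners [ 0.604 -0.115  0.082] [ 0.6028 -0.0854  0.082 ] [ 0.6169 -0.0817  0.082 ] [ 0.62   -0.1119  0.082 ]
jaw face top T [ 0.641  -0.0555  0.042 ] [ 0.5722 -0.0567  0.042 ] anvil face top [0.6314 0.0721 0.042 ] [0.5653 0.0699 0.042 ]
jaw face top S [ 0.5769 -0.0566  0.042 ] [ 0.6436 -0.0528  0.042 ] anvil face top S [0.57   0.0697 0.042 ] [0.6257 0.0745 0.042 ]
```

Run:
```python
from h import *
np.set_printoptions(precision=4,suppress=True)
T=lambda x,y,z:bp("top",*crop("top",x,y,190,120),z)
S=lambda x,y,z:bp("scene",*crop("scene",x,y,190,180),z)
def ang(a,b): d=b-a; return np.degrees(np.arctan2(-d[0],d[1]))
a,b=T(717,32,.012),T(230,55,.012); print("rear edge",a,b,ang(a,b))
a,b=T(733,197,.012),T(230,222,.012); print("front",a,b,ang(a,b))
a,b=T(100,203,.052),T(45,63,.052); print(a,b)
# cutter-based pose & current tool
s=get_state();print(s["eef_pos"],np.degrees(s["ee_rot"]))
yaw=s["ee_rot"][2]
R=np.array([[np.cos(yaw),np.sin(yaw),0],[np.sin(yaw),-np.cos(yaw),0],[0,0,-1]])
print("slide shares to above cutter", R.T@(np.array([.436,-.081,.16])-s["eef_pos"])/.5)
```

```text
rear edge [ 0.6579 -0.1771  0.012 ] [0.6468 0.0664 0.012 ] 2.620427877166569
front [ 0.5733 -0.1818  0.012 ] [0.5615 0.0661 0.012 ] 2.7109512947761543
[0.5616 0.1251 0.052 ] [0.6299 0.1523 0.052 ]
[ 0.203  -0.6433  0.2258] [ 179.9263   -0.0079 -162.4855]
slide shares to above cutter [-0.7828  0.9323  0.1317]
```

```bash
python3 -m crank '[{"turn":[0,0,-0.209],"slide":[-0.78,0.93,0.1],"fingers":0.3},{"turn":[0,0,-0.209],"slide":[-0.78,0.93,0.1],"fingers":0.3},{"turn":[0,0,-0.209],"slide":[-0.78,0.93,0.1],"fingers":0.3},{"turn":[0,0,-0.209],"slide":[-0.78,0.93,0.1],"fingers":0.3},{"turn":[0,0,-0.209],"slide":[-0.78,0.93,0.1],"fingers":0.3}]' 25
cat >> h.py <<'E'
from scipy.spatial.transform import Rotation as Ro
def to(target,yawdeg=-87.33):
    s=get_state(); R=Ro.from_euler("xyz",s["ee_rot"]); G=Ro.from_euler("xyz",[180,0,yawdeg],degrees=True)
    print("t",round(s["t"],2),"pos",np.round(s["eef_pos"],4),"rpy",np.round(np.degrees(s["ee_rot"]),2),"w",round(s["width"],4),"F",np.round(s["force"],1))
    print(" turn",np.round((R.inv()*G).as_rotvec()/(2*np.pi),4),"slide",np.round(R.inv().apply(np.array(target)-s["eef_pos"])/.5,4))
E
python3 -c "
from h import *
to([.436,-.081,.16])"
```

```text
t: 0.57
eef_pos: [0.2826, -0.45, 0.2089]
ee_rot: [3.141, 0.0, -2.205]
force: [2.2, 0.1, -0.2]
width: 0.0605
t 0.57 pos [ 0.2826 -0.45    0.2089] rpy [ 179.97    0.   -126.35] w 0.0605 F [ 2.2  0.1 -0.2]
 turn [ 1.000e-04  0.000e+00 -1.084e-01] slide [-0.7763  0.1902  0.098 ]
```

```bash
python3 -m crank '[{"turn":[0,0,-0.108],"slide":[-0.77,0.19,0.09],"fingers":0.3},{"turn":[0,0,-0.108],"slide":[-0.77,0.19,0.09],"fingers":0.3},{"turn":[0,0,-0.108],"slide":[-0.77,0.19,0.09],"fingers":0.3},{"turn":[0,0,-0.108],"slide":[-0.77,0.19,0.09],"fingers":0.3},{"turn":[0,0,-0.108],"slide":[-0.77,0.19,0.09],"fingers":0.3}]'
python3 -c "
from h import *
to([.436,-.081,.16])"
```

```text
t: 0.98
eef_pos: [0.3629, -0.2591, 0.1859]
ee_rot: [-3.141, -0.0, -1.58]
force: [1.7, -0.3, 0.8]
width: 0.0572
t 0.98 pos [ 0.3629 -0.2591  0.1859] rpy [-179.97   -0.    -90.52] w 0.0572 F [ 1.7 -0.3  0.8]
 turn [-0.0001 -0.     -0.0089] slide [-0.3576 -0.1429  0.0518]
```

```bash
python3 -m crank '[{"turn":[0,0,-0.009],"slide":[-0.355,-0.143,0.05],"fingers":0.3},{"turn":[0,0,-0.009],"slide":[-0.355,-0.143,0.05],"fingers":0.3},{"turn":[0,0,-0.009],"slide":[-0.355,-0.143,0.05],"fingers":0.3},{"turn":[0,0,-0.009],"slide":[-0.355,-0.143,0.05],"fingers":0.3},{"turn":[0,0,-0.009],"slide":[-0.355,-0.143,0.05],"fingers":0.3}]'
python3 -m crank '[{"turn":[0,0,0],"slide":[0,0,0],"fingers":0.3},{"turn":[0,0,0],"slide":[0,0,0],"fingers":0.3}]'
python3 - <<'E'
from h import *
import cv2
to([.436,-.081,.16])
c=get_calibration("wrist")
np.save("wc.npy",c["pose"])
f=grab_frame("wrist"); cv2.imwrite("pics/w1.png",f[:,:,::-1])
f=grab_frame("top"); cv2.imwrite("pics/t1.png",f[:,:,::-1])
E
```

```text
t: 1.4
eef_pos: [0.4377, -0.0816, 0.1608]
ee_rot: [-3.141, 0.0, -1.528]
force: [1.1, -0.3, 0.6]
width: 0.0569
t: 1.57
eef_pos: [0.4371, -0.0833, 0.1606]
ee_rot: [3.141, -0.0, -1.526]
force: [0.2, -0.2, 0.1]
width: 0.0574
t 1.57 pos [ 0.4371 -0.0833  0.1606] rpy [179.95  -0.   -87.44] w 0.0574 F [ 0.2 -0.2  0.1]
 turn [ 0.0001 -0.     -0.0003] slide [-0.0047  0.0019  0.0013]
```

View pics/w1.png

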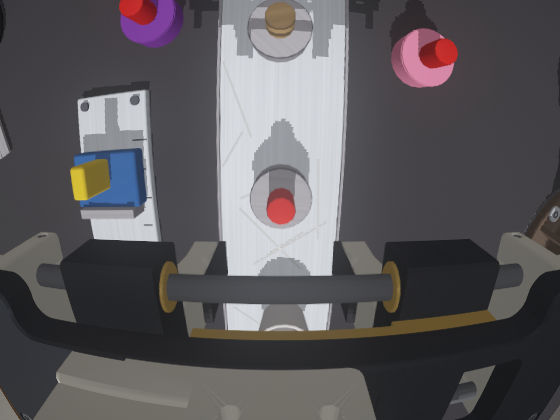

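The wrist view shows the steel red cutter midway between the fingers: drum-top centre near (280,197), knob top near (281,210). Next I'll back-project these with the fisheye model.

```bash
cat >> h.py <<'E'
def wbp(u,v,z,P):
    K=get_calibration("wrist")["K"]
    x=u-K[0,2];y=v-K[1,2];r=np.hypot(x,y);th=r/K[0,0];k=np.sin(th)/max(r,1e-9)
    d=P[:3,:3]@np.array([x*k,-y*k,-np.cos(th)]);o=P[:3,3];return o+d*(z-o[2])/d[2]
E
python3 - <<'E'
from h import *
import cv2
P=np.load("wc.npy")
f=cv2.imread("pics/w1.png"); cv2.imwrite("pics/w1c.png",cv2.resize(f[150:250,210:350],None,fx=5,fy=5,interpolation=cv2.INTER_CUBIC))
print(wbp(280.5,197,.036,P),wbp(281,212,.072,P))
E
```

```text
[ 0.43596403 -0.0843755   0.036     ] [ 0.43559077 -0.08153163  0.072     ]
```

View pics/w1c.png

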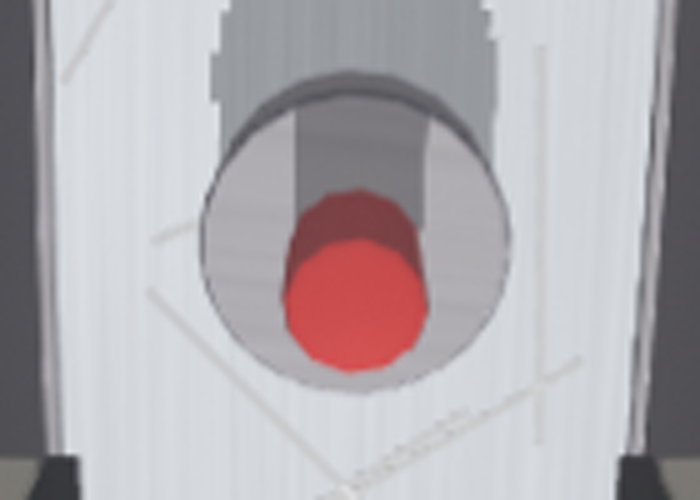

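```bash
python3 -m crank '[{"turn":[0,0,0],"slide":[-0.0036,0.002,0.06],"fingers":0.3},{"turn":[0,0,0],"slide":[-0.0036,0.002,0.12],"fingers":0.3},{"turn":[0,0,0],"slide":[-0.0036,0.002,0.18],"fingers":0.3},{"turn":[0,0,0],"slide":[-0.0036,0.002,0.215],"fingers":0.3},{"turn":[0,0,0],"slide":[-0.0036,0.002,0.235],"fingers":0.3}]'
python3 -m crank '[{"turn":[0,0,0],"slide":[0,0,0],"fingers":0.3},{"turn":[0,0,0],"slide":[0,0,0],"fingers":0.3}]'
python3 - <<'E'
from h import *
import cv2
to([.436,-.0815,.043])
f=grab_frame("wrist"); cv2.imwrite("pics/w2.png",f[:,:,::-1])
f=grab_frame("scene"); cv2.imwrite("pics/s2.png",cv2.resize(f[150:260,150:300,::-1],None,fx=5,fy=5))
E
```

```text
t: 2.08
eef_pos: [0.4339, -0.0844, 0.0414]
ee_rot: [3.138, -0.0, -1.532]
force: [-0.0, -0.0, 0.4]
width: 0.0569
t: 2.25
eef_pos: [0.4353, -0.0839, 0.0434]
ee_rot: [3.14, -0.0, -1.531]
force: [0.2, 0.0, -0.0]
width: 0.0569
t 2.25 pos [ 0.4353 -0.0839  0.0434] rpy [ 1.7993e+02 -2.0000e-02 -8.7710e+01] w 0.0569 F [ 0.2  0.  -0. ]
 turn [ 0.0002 -0.0001 -0.0011] slide [-0.0047 -0.0015  0.0008]
```

View pics/w2.png

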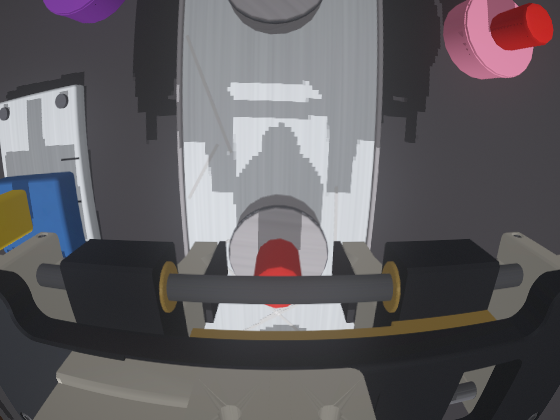

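View pics/s2.png

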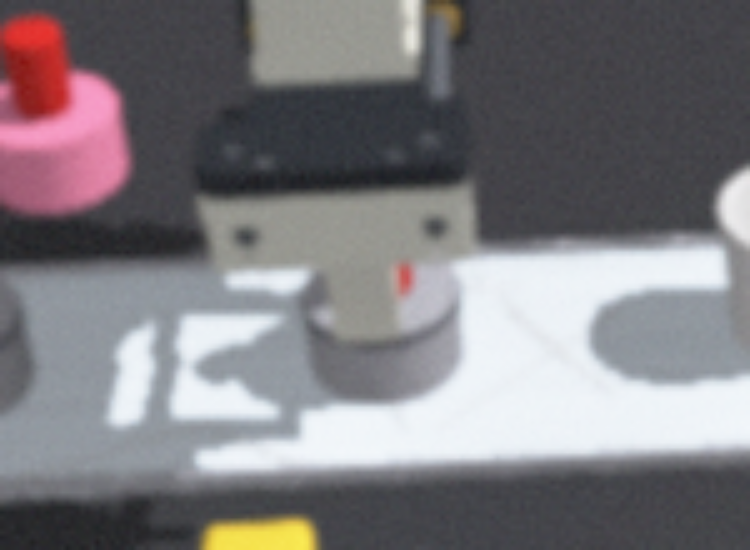

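Both views show the red knob between the open fingers. The tool sits about 2 mm too far toward -y, so I'll shift it and close.

```bash
python3 -m crank '[{"turn":[0,0,0],"slide":[-0.004,-0.001,0],"fingers":0.3},{"turn":[0,0,0],"slide":[-0.004,-0.001,0],"fingers":-1},{"turn":[0,0,0],"slide":[-0.004,-0.001,0],"fingers":-1},{"turn":[0,0,0],"slide":[-0.004,-0.001,0],"fingers":-1},{"turn":[0,0,0],"slide":[-0.004,-0.001,0],"fingers":-1}]' 25
python3 -m crank '[{"turn":[0,0,0],"slide":[0,0,0],"fingers":-1},{"turn":[0,0,0],"slide":[0,0,0],"fingers":-1},{"turn":[0,0,0],"slide":[0,0,0],"fingers":-1}]' 25
python3 -c "
from h import *
to([.436,-.0815,.043])"
```

```text
t: 2.77
eef_pos: [0.4364, -0.0807, 0.0437]
ee_rot: [-3.141, 0.0, -1.529]
force: [-0.6, -0.3, 0.2]
width: 0.0358
t: 3.02
eef_pos: [0.4362, -0.0807, 0.0435]
ee_rot: [3.142, 0.0, -1.529]
force: [-1.4, 0.1, 1.6]
width: 0.0235
t 3.02 pos [ 0.4362 -0.0807  0.0435] rpy [180.     0.   -87.62] w 0.0235 F [-1.4  0.1  1.6]
 turn [ 0.      0.     -0.0008] slide [0.0015 0.0005 0.0009]
```

```bash
python3 -m crank '[{"turn":[0,0,0],"slide":[0,0,-0.03],"fingers":-1},{"turn":[0,0,0],"slide":[0,0,-0.08],"fingers":-1},{"turn":[0,0,0],"slide":[0,0,-0.14],"fingers":-1},{"turn":[0,0,0],"slide":[0,0,-0.19],"fingers":-1},{"turn":[0,0,0],"slide":[0,0,-0.19],"fingers":-1}]'
python3 -m crank '[{"turn":[0,0,0],"slide":[0,0,0],"fingers":-1},{"turn":[0,0,0],"slide":[0,0,0],"fingers":-1}]'
python3 - <<'E'
from h import *
import cv2
to([.605,.030,.13])
np.save("wc.npy",get_calibration("wrist")["pose"])
f=grab_frame("wrist"); cv2.imwrite("pics/w3.png",f[:,:,::-1])
f=grab_frame("scene"); cv2.imwrite("pics/s3.png",f[:,:,::-1])
f=grab_frame("top"); cv2.imwrite("pics/t3.png",f[:,:,::-1])
E
```

```text
t: 3.43
eef_pos: [0.4391, -0.0805, 0.143]
ee_rot: [-3.134, 0.0, -1.528]
force: [1.0, 0.7, -1.1]
width: 0.0234
t: 3.6
eef_pos: [0.4356, -0.0808, 0.1379]
ee_rot: [3.141, 0.0, -1.53]
force: [-0.2, 0.4, -1.8]
width: 0.0231
t 3.6 pos [ 0.4356 -0.0808  0.1379] rpy [ 1.7996e+02  2.0000e-02 -8.7640e+01] w 0.0231 F [-0.2  0.4 -1.8]
 turn [ 0.0001  0.0001 -0.0009] slide [-0.2074 -0.3476  0.0155]
```

View pics/w3.png

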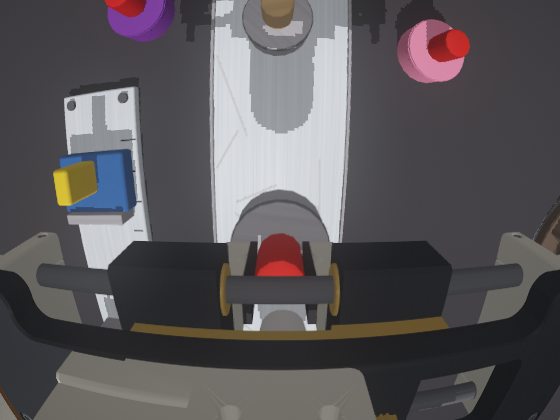

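View pics/s3.png

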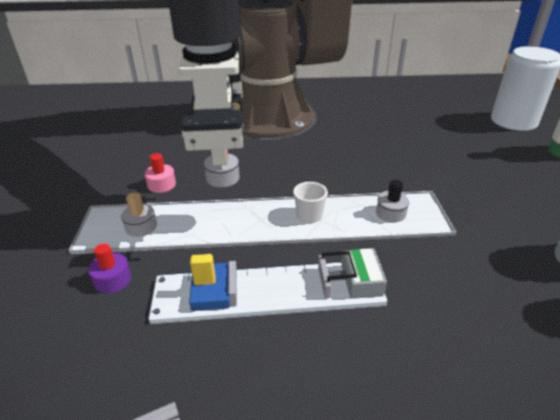

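The cutter hangs upright from the fingers and nothing else has moved. I'll carry it over the gauge.

```bash
python3 -m crank '[{"turn":[0,0,-0.001],"slide":[-0.04,-0.065,0],"fingers":-1},{"turn":[0,0,-0.001],"slide":[-0.085,-0.14,0],"fingers":-1},{"turn":[0,0,-0.001],"slide":[-0.13,-0.215,0],"fingers":-1},{"turn":[0,0,-0.001],"slide":[-0.175,-0.29,0],"fingers":-1},{"turn":[0,0,-0.001],"slide":[-0.208,-0.347,0],"fingers":-1}]'
python3 -m crank '[{"turn":[0,0,0],"slide":[0,0,0],"fingers":-1},{"turn":[0,0,0],"slide":[0,0,0],"fingers":-1},{"turn":[0,0,0],"slide":[0,0,0],"fingers":-1}]'
python3 - <<'E'
from h import *
import cv2
to([.605,.0315,.06])
np.save("wc.npy",get_calibration("wrist")["pose"])
f=grab_frame("wrist"); cv2.imwrite("pics/w4.png",f[:,:,::-1])
f=grab_frame("scene"); cv2.imwrite("pics/s4.png",cv2.resize(f[180:330,190:390,::-1],None,fx=4,fy=4,interpolation=cv2.INTER_CUBIC))
f=grab_frame("top"); cv2.imwrite("pics/t4.png",cv2.resize(f[100:250,190:390,::-1],None,fx=4,fy=4,interpolation=cv2.INTER_CUBIC))
E
```

```text
t: 4.17
eef_pos: [0.6065, 0.0315, 0.137]
ee_rot: [3.14, -0.001, -1.523]
force: [0.3, -0.4, -1.0]
width: 0.0233
t: 4.42
eef_pos: [0.6043, 0.0302, 0.1366]
ee_rot: [3.138, -0.001, -1.523]
force: [-0.2, -0.2, -1.0]
width: 0.0238
t 4.42 pos [0.6043 0.0302 0.1366] rpy [ 1.798e+02 -5.000e-02 -8.725e+01] w 0.0238 F [-0.2 -0.2 -1. ]
 turn [ 0.0006 -0.0001  0.0002] slide [-0.0027 -0.0021  0.1532]
```

View pics/w4.png

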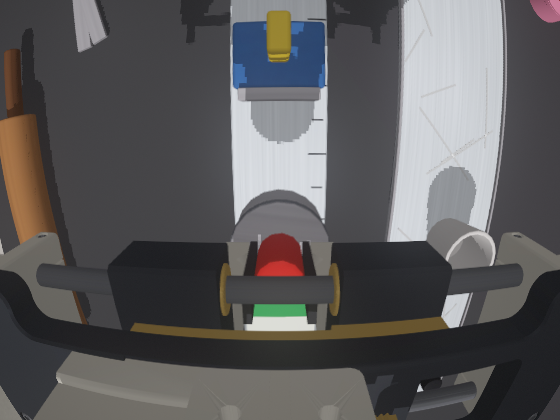

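View pics/s4.png

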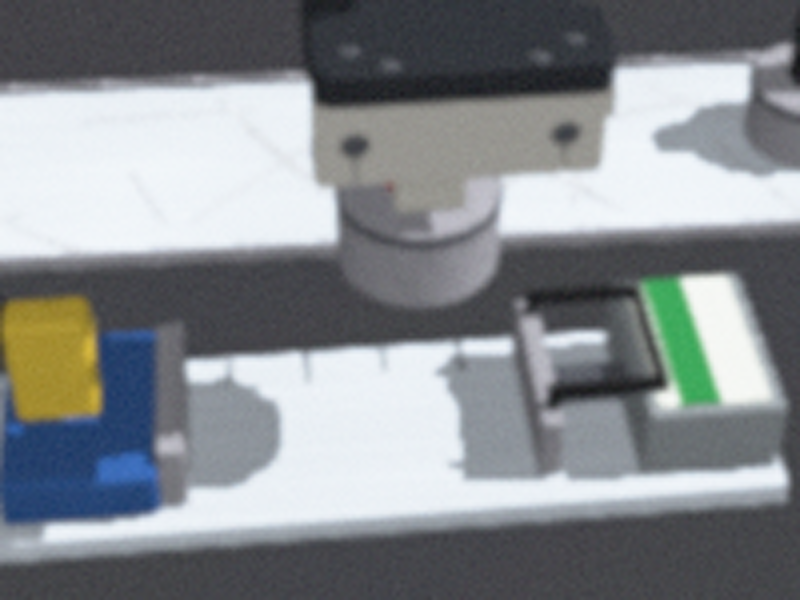

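Wrist view: the cutter is centred on the bed (edges at columns 231 and 327, tool at about 280), between the jaw face at row 95 and the anvil. Lowering.

```bash
python3 -m crank '[{"turn":[0,0,0],"slide":[-0.001,-0.002,0.04],"fingers":-1},{"turn":[0,0,0],"slide":[-0.001,-0.002,0.09],"fingers":-1},{"turn":[0,0,0],"slide":[-0.001,-0.002,0.13],"fingers":-1},{"turn":[0,0,0],"slide":[-0.001,-0.002,0.15],"fingers":-1},{"turn":[0,0,0],"slide":[-0.001,-0.002,0.158],"fingers":-1}]'
python3 -m crank '[{"turn":[0,0,0],"slide":[0,0,0],"fingers":-1},{"turn":[0,0,0],"slide":[0,0,0],"fingers":-1},{"turn":[0,0,0],"slide":[0,0,0],"fingers":-1}]'
python3 -c "
from h import *
to([.605,.0315,.0515])"
```

```text
t: 4.98
eef_pos: [0.6049, 0.0301, 0.0582]
ee_rot: [3.139, -0.001, -1.524]
force: [-0.3, 0.5, -1.5]
width: 0.0231
t: 5.23
eef_pos: [0.6072, 0.031, 0.0609]
ee_rot: [-3.139, 0.0, -1.523]
force: [-0.2, -1.1, -0.9]
width: 0.0237
t 5.23 pos [0.6072 0.031  0.0609] rpy [-1.7987e+02  3.0000e-02 -8.7250e+01] w 0.0237 F [-0.2 -1.1 -0.9]
 turn [-0.0004  0.0001  0.0002] slide [-0.0012  0.0043  0.0188]
```

```bash
python3 -m crank '[{"turn":[0,0,0],"slide":[0,0,0.004],"fingers":-1},{"turn":[0,0,0],"slide":[0,0,0.008],"fingers":-1},{"turn":[0,0,0],"slide":[0,0,0.012],"fingers":-1},{"turn":[0,0,0],"slide":[0,0,0.012],"fingers":-1}]'
python3 -m crank '[{"turn":[0,0,0],"slide":[0,0,0.002],"fingers":-1},{"turn":[0,0,0],"slide":[0,0,0.002],"fingers":-1},{"turn":[0,0,0],"slide":[0,0,0.002],"fingers":-1}]'
```

```text
t: 5.57
eef_pos: [0.606, 0.0308, 0.0532]
ee_rot: [3.141, -0.0, -1.523]
force: [-0.1, -0.5, -2.2]
width: 0.0234
t: 5.82
eef_pos: [0.6062, 0.0309, 0.0524]
ee_rot: [3.141, -0.0, -1.523]
force: [0.3, -0.0, -0.8]
width: 0.0232
```

```bash
python3 -m crank '[{"turn":[0,0,0],"slide":[0,0,0.001],"fingers":-1},{"turn":[0,0,0],"slide":[0,0,0.002],"fingers":-1},{"turn":[0,0,0],"slide":[0,0,0.002],"fingers":-1},{"turn":[0,0,0],"slide":[0,0,0.002],"fingers":-1}]'
python3 -m crank '[{"turn":[0,0,0],"slide":[0,0,0.001],"fingers":-1},{"turn":[0,0,0],"slide":[0,0,0.001],"fingers":-1},{"turn":[0,0,0],"slide":[0,0,0.001],"fingers":-1},{"turn":[0,0,0],"slide":[0,0,0.001],"fingers":-1}]'
python3 - <<'E'
from h import *
import cv2
f=grab_frame("scene"); cv2.imwrite("pics/s5.png",cv2.resize(f[180:330,190:390,::-1],None,fx=4,fy=4,interpolation=cv2.INTER_CUBIC))
E
```

```text
t: 6.15
eef_pos: [0.6063, 0.0309, 0.0515]
ee_rot: [-3.142, 0.0, -1.523]
force: [-0.4, -0.1, 0.0]
width: 0.0235
t: 6.48
eef_pos: [0.6063, 0.0309, 0.0515]
ee_rot: [-3.141, -0.0, -1.523]
force: [-2.8, 0.8, 5.5]
width: 0.0234
```

View pics/s5.png

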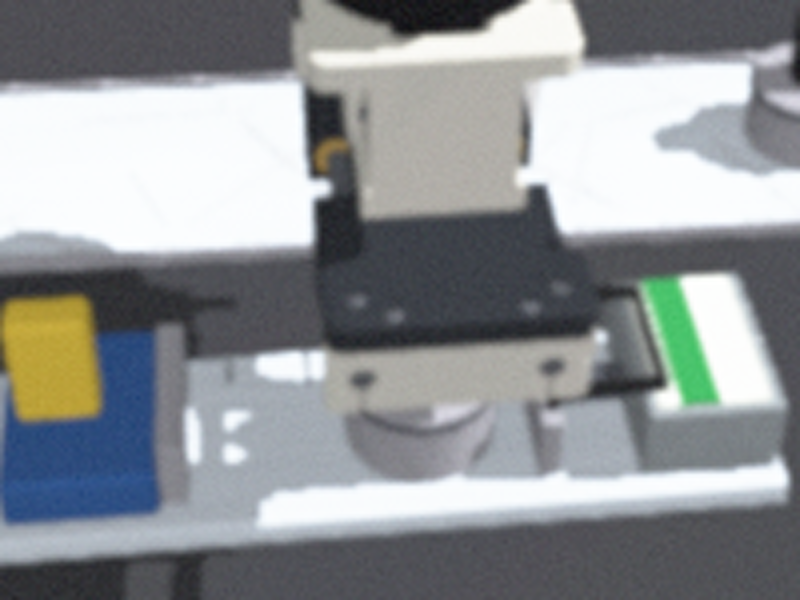

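The contact force is now +5.5 N upward, so the cutter stands on the bed between the jaws. I'll release it and rise.

```bash
python3 -m crank '[{"turn":[0,0,0],"slide":[0,0,0],"fingers":0.2},{"turn":[0,0,0],"slide":[0,0,0],"fingers":0.2},{"turn":[0,0,0],"slide":[0,0,0],"fingers":0.2},{"turn":[0,0,0],"slide":[0,0,0],"fingers":0.2},{"turn":[0,0,0],"slide":[0,0,0],"fingers":0.2}]'
python3 -m crank '[{"turn":[0,0,0],"slide":[0,0,-0.02],"fingers":0.2},{"turn":[0,0,0],"slide":[0,0,-0.07],"fingers":0.2},{"turn":[0,0,0],"slide":[0,0,-0.12],"fingers":0.2},{"turn":[0,0,0],"slide":[0,0,-0.17],"fingers":0.2},{"turn":[0,0,0],"slide":[0,0,-0.2],"fingers":0.2}]'
python3 -m crank '[{"turn":[0,0,0],"slide":[0,0,0],"fingers":-1},{"turn":[0,0,0],"slide":[0,0,0],"fingers":-1}]'
python3 - <<'E'
from h import *
import cv2
to([.612,-.135,.15])
np.save("wc.npy",get_calibration("wrist")["pose"])
f=grab_frame("wrist"); cv2.imwrite("pics/w6.png",f[:,:,::-1])
f=grab_frame("scene"); cv2.imwrite("pics/s6.png",cv2.resize(f[180:330,190:390,::-1],None,fx=4,fy=4,interpolation=cv2.INTER_CUBIC))
E
```

```text
t: 6.95
eef_pos: [0.6063, 0.0308, 0.0508]
ee_rot: [3.141, -0.0, -1.523]
force: [0.5, -0.2, 0.1]
width: 0.05
t: 7.37
eef_pos: [0.6074, 0.031, 0.1547]
ee_rot: [-3.138, 0.0, -1.523]
force: [1.5, -0.0, 0.7]
width: 0.0526
t: 7.53
eef_pos: [0.6069, 0.0311, 0.1528]
ee_rot: [-3.139, 0.001, -1.523]
force: [-0.2, -0.5, -0.2]
width: 0.0438
t 7.53 pos [0.6069 0.0311 0.1528] rpy [-1.7984e+02  5.0000e-02 -8.7260e+01] w 0.0438 F [-0.2 -0.5 -0.2]
 turn [-0.0005  0.0001  0.0002] slide [0.3323 0.0057 0.0052]
```

View pics/w6.png

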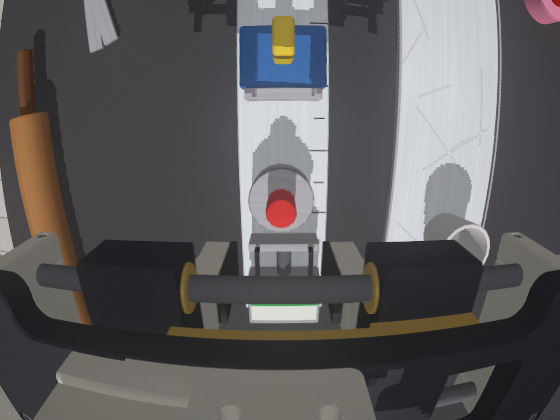

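View pics/s6.png

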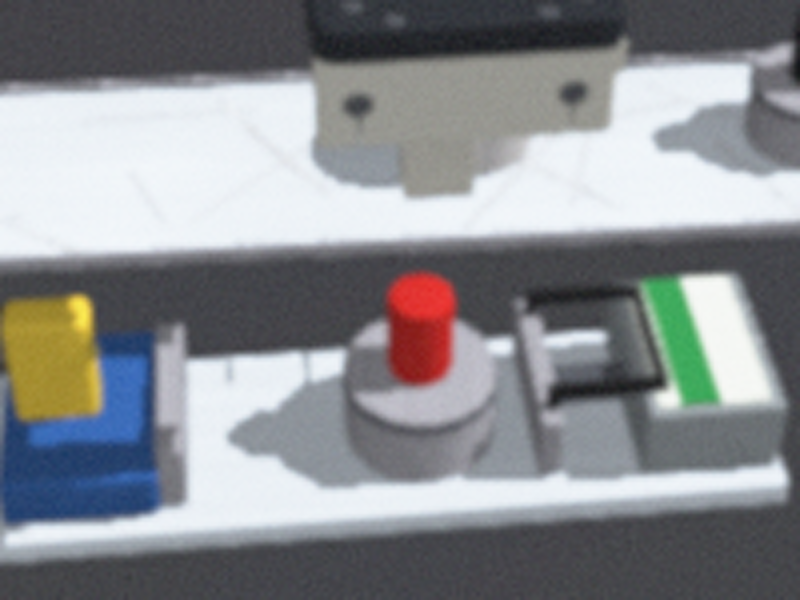

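Both views show the cutter upright on the bed, clear of both jaws, with about 12 mm to the anvil. Next the shut fingers go behind the tab.

```bash
python3 -m crank '[{"turn":[0,0,0],"slide":[0.07,0.001,0],"fingers":-1},{"turn":[0,0,0],"slide":[0.15,0.002,0],"fingers":-1},{"turn":[0,0,0],"slide":[0.23,0.004,0],"fingers":-1},{"turn":[0,0,0],"slide":[0.31,0.006,0],"fingers":-1},{"turn":[0,0,0],"slide":[0.345,0.006,0],"fingers":-1}]'
python3 -m crank '[{"turn":[0,0,0],"slide":[0,0,0],"fingers":-1},{"turn":[0,0,0],"slide":[0,0,0],"fingers":-1},{"turn":[0,0,0],"slide":[0,0,0],"fingers":-1}]'
python3 - <<'E'
from h import *
import cv2
to([.613,-.141,.05])
np.save("wc.npy",get_calibration("wrist")["pose"])
f=grab_frame("scene"); cv2.imwrite("pics/s7.png",cv2.resize(f[180:330,120:320,::-1],None,fx=4,fy=4,interpolation=cv2.INTER_CUBIC))
f=grab_frame("top"); cv2.imwrite("pics/t7.png",cv2.resize(f[100:250,220:420,::-1],None,fx=4,fy=4,interpolation=cv2.INTER_CUBIC))
E
```

```text
t: 8.05
eef_pos: [0.6104, -0.1453, 0.1496]
ee_rot: [3.139, -0.0, -1.525]
force: [-0.1, 0.9, -1.1]
width: 0.0038
t: 8.3
eef_pos: [0.611, -0.1414, 0.1501]
ee_rot: [3.14, 0.0, -1.523]
force: [-0.2, 0.4, 0.4]
width: 0.0007
t 8.3 pos [ 0.611  -0.1414  0.1501] rpy [ 1.7991e+02  1.0000e-02 -8.7290e+01] w 0.0007 F [-0.2  0.4  0.4]
 turn [0.0002 0.     0.0001] slide [-0.0006 -0.0042  0.2001]
```

View pics/s7.png

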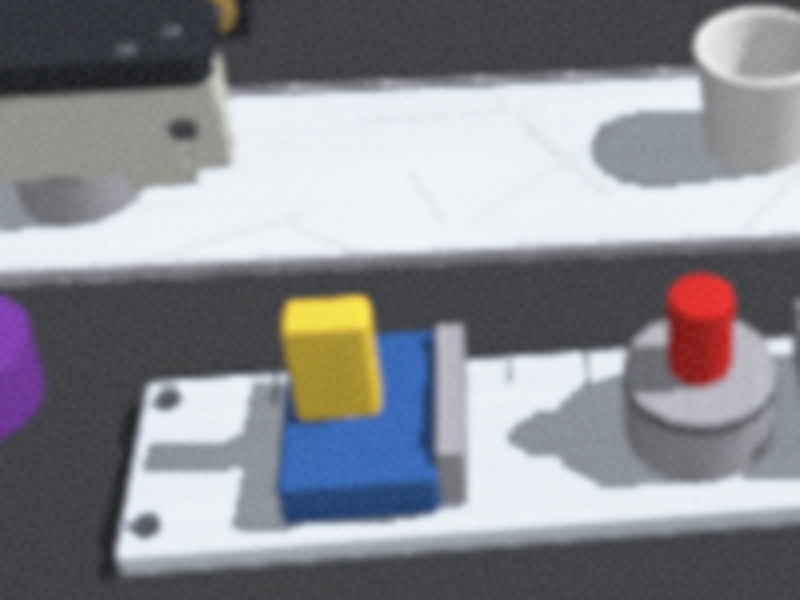

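View pics/t7.png

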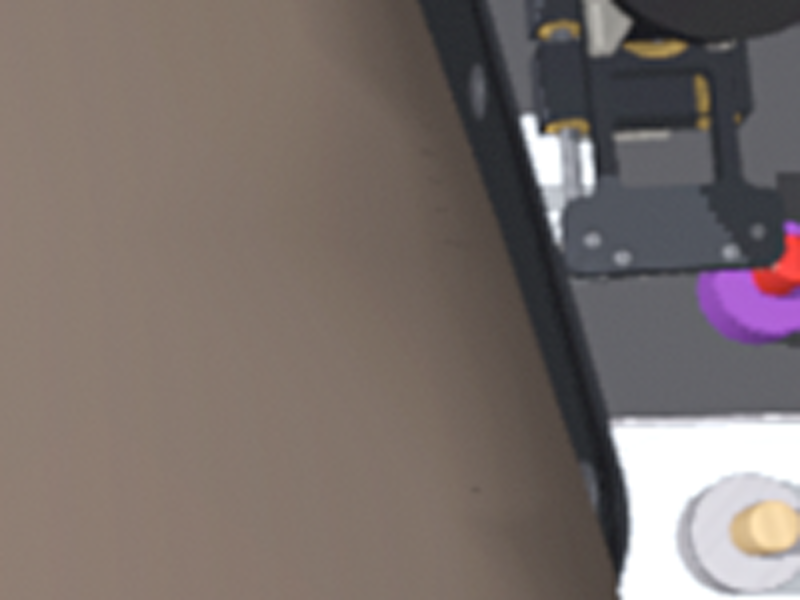

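```bash
python3 -m crank '[{"turn":[0,0,0],"slide":[0,-0.003,0.05],"fingers":-1},{"turn":[0,0,0],"slide":[0,-0.003,0.1],"fingers":-1},{"turn":[0,0,0],"slide":[0,-0.003,0.15],"fingers":-1},{"turn":[0,0,0],"slide":[0,-0.003,0.18],"fingers":-1},{"turn":[0,0,0],"slide":[0,-0.003,0.2],"fingers":-1}]'
python3 -m crank '[{"turn":[0,0,0],"slide":[0,0,0],"fingers":-1},{"turn":[0,0,0],"slide":[0,0,0],"fingers":-1},{"turn":[0,0,0],"slide":[0,0,0],"fingers":-1}]'
python3 - <<'E'
from h import *
import cv2
to([.6125,-.125,.05])
f=grab_frame("scene"); cv2.imwrite("pics/s8.png",cv2.resize(f[180:330,120:320,::-1],None,fx=4,fy=4,interpolation=cv2.INTER_CUBIC))
E
```

```text
t: 8.82
eef_pos: [0.612, -0.1403, 0.0489]
ee_rot: [3.139, 0.0, -1.521]
force: [0.1, 0.4, -0.9]
width: 0.0005
t: 9.07
eef_pos: [0.614, -0.1411, 0.0522]
ee_rot: [-3.14, -0.0, -1.522]
force: [0.3, -0.3, 0.0]
width: 0.0003
t 9.07 pos [ 0.614  -0.1411  0.0522] rpy [-1.799e+02 -1.000e-02 -8.721e+01] w 0.0003 F [ 0.3 -0.3  0. ]
 turn [-0.0003 -0.      0.0003] slide [-0.0323  0.0015  0.0044]
```

View pics/s8.png

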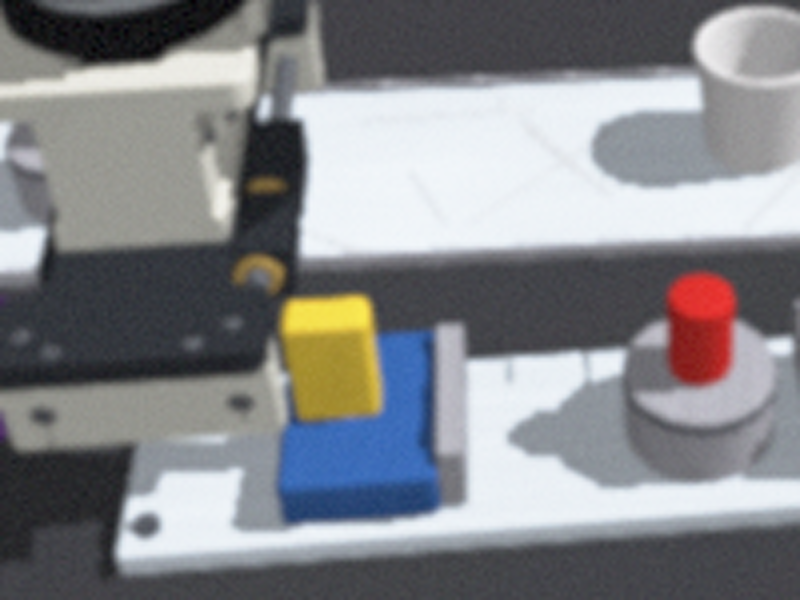

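The shut fingers stand behind the tab, with a small gap, clear of the bed. Pushing.

```bash
python3 -c "
from h import *
for p in [(.71,-.18,.116),(.71,-.102,.116),(.71,-.102,.135)]: print(p,proj('scene',p), (np.array(proj('scene',p))-[120,180])*4)"
python3 -m crank '[{"turn":[0,0,0],"slide":[-0.01,0.001,0.004],"fingers":-1},{"turn":[0,0,0],"slide":[-0.02,0.002,0.004],"fingers":-1},{"turn":[0,0,0],"slide":[-0.03,0.002,0.004],"fingers":-1},{"turn":[0,0,0],"slide":[-0.04,0.002,0.004],"fingers":-1},{"turn":[0,0,0],"slide":[-0.05,0.002,0.004],"fingers":-1}]'
```

```text
(0.71, -0.18, 0.116) (np.float64(118.55939587913389), np.float64(298.335625840965)) [ -5.76241648 473.34250336]
(0.71, -0.102, 0.116) (np.float64(186.33484899118795), np.float64(296.14329264175046)) [265.33939596 464.57317057]
(0.71, -0.102, 0.135) (np.float64(183.973926924632), np.float64(284.8545952981669)) [255.8957077  419.41838119]
t: 9.53
eef_pos: [0.6108, -0.1174, 0.0495]
ee_rot: [-3.142, -0.002, -1.523]
force: [1.0, -8.6, 1.1]
width: 0.0005
```

```bash
python3 -m crank '[{"turn":[0,0,0],"slide":[-0.012,0,0],"fingers":-1},{"turn":[0,0,0],"slide":[-0.024,0,0],"fingers":-1},{"turn":[0,0,0],"slide":[-0.036,0,0],"fingers":-1},{"turn":[0,0,0],"slide":[-0.048,0,0],"fingers":-1},{"turn":[0,0,0],"slide":[-0.06,0,0],"fingers":-1}]'
python3 -m crank '[{"turn":[0,0,0],"slide":[-0.005,0,0],"fingers":-1},{"turn":[0,0,0],"slide":[-0.01,0,0],"fingers":-1},{"turn":[0,0,0],"slide":[-0.015,0,0],"fingers":-1},{"turn":[0,0,0],"slide":[-0.02,0,0],"fingers":-1},{"turn":[0,0,0],"slide":[-0.025,0,0],"fingers":-1}]'
python3 - <<'E'
from h import *
import cv2
to([.6085,-.0405,.05])
f=grab_frame("scene"); cv2.imwrite("pics/s9.png",cv2.resize(f[180:330,190:390,::-1],None,fx=4,fy=4,interpolation=cv2.INTER_CUBIC))
E
```

```text
t: 9.95
eef_pos: [0.6092, -0.0876, 0.0495]
ee_rot: [3.141, -0.002, -1.523]
force: [0.1, -9.7, 0.8]
width: 0.0003
t: 10.37
eef_pos: [0.6086, -0.0753, 0.0495]
ee_rot: [3.141, -0.002, -1.523]
force: [0.8, -9.2, 1.3]
width: 0.0002
t 10.37 pos [ 0.6086 -0.0753  0.0495] rpy [ 1.7998e+02 -1.0000e-01 -8.7250e+01] w 0.0002 F [ 0.8 -9.2  1.3]
 turn [ 0.0001 -0.0003  0.0002] slide [-0.0694 -0.0032 -0.0012]
```

View pics/s9.png

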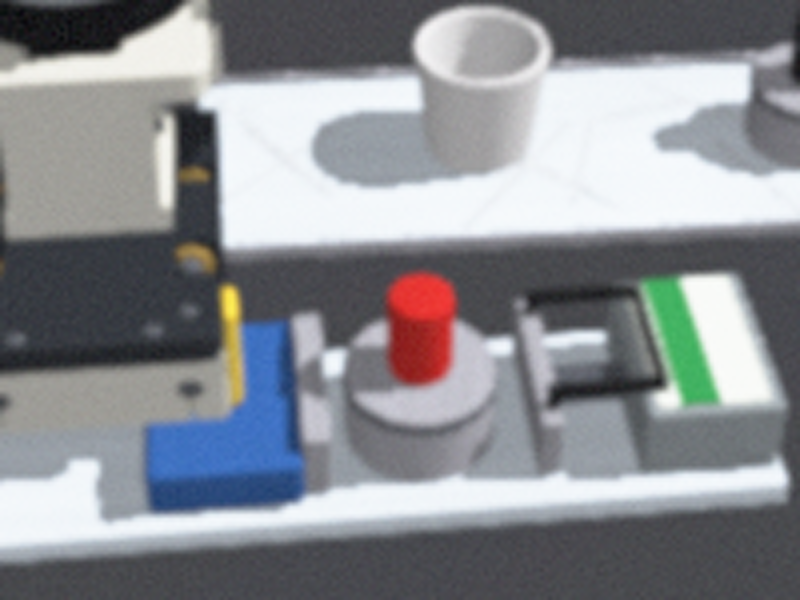

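The jaw is about 8 mm from the cutter and the anvil is still at rest. I'll continue slowly.

```bash
python3 -m crank '[{"turn":[0,0,0],"slide":[-0.006,0,0],"fingers":-1},{"turn":[0,0,0],"slide":[-0.012,0,0],"fingers":-1},{"turn":[0,0,0],"slide":[-0.018,0,0],"fingers":-1},{"turn":[0,0,0],"slide":[-0.024,0,0],"fingers":-1},{"turn":[0,0,0],"slide":[-0.03,0,0],"fingers":-1}]'
python3 -m crank '[{"turn":[0,0,0],"slide":[-0.003,0,0],"fingers":-1},{"turn":[0,0,0],"slide":[-0.006,0,0],"fingers":-1},{"turn":[0,0,0],"slide":[-0.009,0,0],"fingers":-1},{"turn":[0,0,0],"slide":[-0.012,0,0],"fingers":-1},{"turn":[0,0,0],"slide":[-0.012,0,0],"fingers":-1}]'
python3 - <<'E'
from h import *
import cv2
to([.6085,-.0405,.05])
f=grab_frame("scene"); cv2.imwrite("pics/s10.png",cv2.resize(f[180:330,190:390,::-1],None,fx=4,fy=4,interpolation=cv2.INTER_CUBIC))
E
```

```text
t: 10.83
eef_pos: [0.6077, -0.0605, 0.0495]
ee_rot: [3.141, -0.002, -1.523]
force: [-0.0, -10.4, 0.8]
width: 0.0003
t: 11.25
eef_pos: [0.6074, -0.0543, 0.0495]
ee_rot: [3.141, -0.002, -1.523]
force: [0.2, -9.2, 1.4]
width: 0.0006
t 11.25 pos [ 0.6074 -0.0543  0.0495] rpy [ 1.7996e+02 -1.1000e-01 -8.7250e+01] w 0.0006 F [ 0.2 -9.2  1.4]
 turn [ 0.0001 -0.0003  0.0002] slide [-0.0275 -0.0035 -0.001 ]
```

View pics/s10.png

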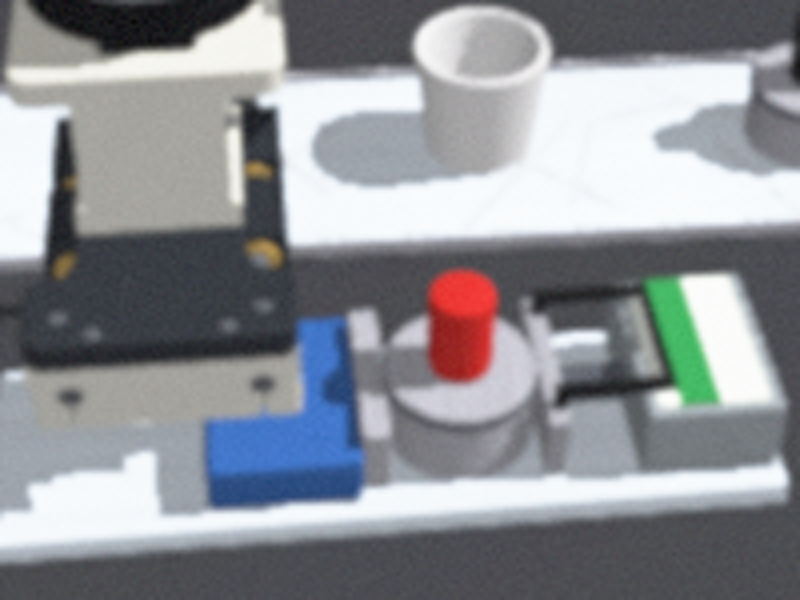

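The cutter is now pinched and the pointer has moved about 3 mm, to the green zone's near edge. About 9 mm more to go.

```bash
python3 -m crank '[{"turn":[0,0,0],"slide":[-0.004,0,0],"fingers":-1},{"turn":[0,0,0],"slide":[-0.008,0,0],"fingers":-1},{"turn":[0,0,0],"slide":[-0.012,0,0],"fingers":-1},{"turn":[0,0,0],"slide":[-0.016,0,0],"fingers":-1},{"turn":[0,0,0],"slide":[-0.016,0,0],"fingers":-1}]'
python3 - <<'E'
from h import *
import cv2
to([.6085,-.0405,.05])
f=grab_frame("scene"); cv2.imwrite("pics/s11.png",cv2.resize(f[180:330,190:390,::-1],None,fx=4,fy=4,interpolation=cv2.INTER_CUBIC))
E
```

```text
t: 11.72
eef_pos: [0.607, -0.0467, 0.0495]
ee_rot: [3.141, -0.002, -1.523]
force: [0.3, -10.6, 1.3]
width: 0.0003
t 11.72 pos [ 0.607  -0.0467  0.0495] rpy [ 1.7995e+02 -1.3000e-01 -8.7250e+01] w 0.0003 F [  0.3 -10.6   1.3]
 turn [ 0.0001 -0.0004  0.0002] slide [-0.0122 -0.0036 -0.0011]
```

View pics/s11.png

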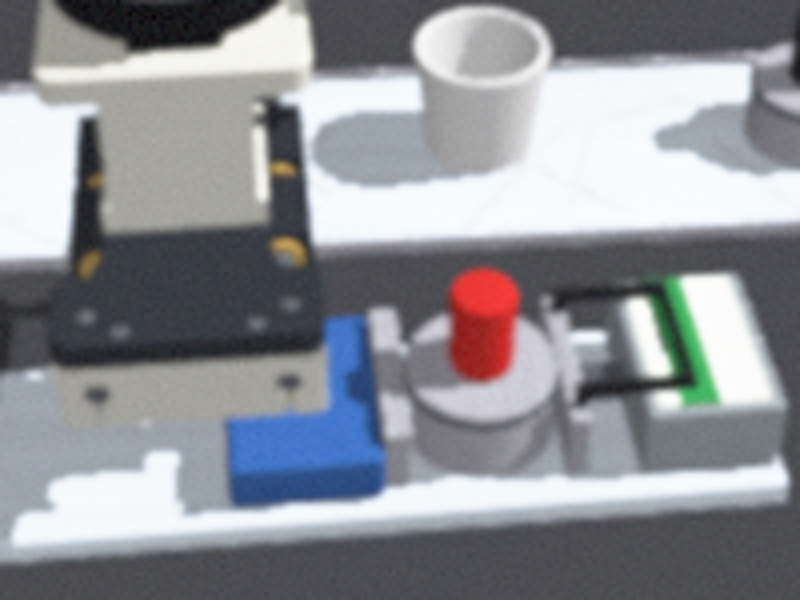

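The pointer bar is in the green zone, about 11 mm in by both image shift and TCP travel, well short of the stop. I'll back off the tab and rise.

```bash
python3 -m crank '[{"turn":[0,0,0],"slide":[0.006,0,0],"fingers":-1},{"turn":[0,0,0],"slide":[0.02,0,0],"fingers":-1},{"turn":[0,0,0],"slide":[0.05,0,0],"fingers":-1},{"turn":[0,0,0],"slide":[0.06,0,0],"fingers":-1},{"turn":[0,0,0],"slide":[0.06,0,0],"fingers":-1}]'
python3 -m crank '[{"turn":[0,0,0],"slide":[0,0,-0.04],"fingers":-1},{"turn":[0,0,0],"slide":[0,0,-0.1],"fingers":-1},{"turn":[0,0,0],"slide":[0.06,0,-0.16],"fingers":-1},{"turn":[0,0,0],"slide":[0.14,0,-0.2],"fingers":-1},{"turn":[0,0,0],"slide":[0.2,0,-0.2],"fingers":-1}]'
python3 -m crank '[{"turn":[0,0,0],"slide":[0.05,0.05,0],"fingers":-1},{"turn":[0,0,0],"slide":[0.1,0.1,0],"fingers":-1},{"turn":[0,0,0],"slide":[0.15,0.17,0],"fingers":-1},{"turn":[0,0,0],"slide":[0.2,0.24,0],"fingers":-1},{"turn":[0,0,0],"slide":[0.24,0.3,0],"fingers":-1}]'
python3 -m crank '[{"turn":[0,0,0],"slide":[0,0,0],"fingers":-1},{"turn":[0,0,0],"slide":[0,0,0],"fingers":-1},{"turn":[0,0,0],"slide":[0,0,0],"fingers":-1},{"turn":[0,0,0],"slide":[0,0,0],"fingers":-1},{"turn":[0,0,0],"slide":[0,0,0],"fingers":-1}]'
python3 - <<'E'
from h import *
import cv2
f=grab_frame("scene"); cv2.imwrite("pics/s12.png",cv2.resize(f[180:330,190:390,::-1],None,fx=4,fy=4,interpolation=cv2.INTER_CUBIC))
f=grab_frame("top"); cv2.imwrite("pics/t12.png",cv2.resize(f[100:250,190:390,::-1],None,fx=4,fy=4,interpolation=cv2.INTER_CUBIC))
E
```

```text
t: 12.18
eef_pos: [0.6088, -0.0759, 0.049]
ee_rot: [-3.141, 0.0, -1.524]
force: [-0.1, -0.0, 0.5]
width: 0.0003
t: 12.6
eef_pos: [0.6164, -0.1756, 0.1543]
ee_rot: [-3.134, -0.001, -1.52]
force: [1.4, 0.2, 0.3]
width: 0.0007
t: 13.02
eef_pos: [0.468, -0.3027, 0.1489]
ee_rot: [-3.141, 0.0, -1.523]
force: [-0.1, -1.0, -0.7]
width: 0.0005
t: 13.43
eef_pos: [0.4705, -0.3013, 0.1489]
ee_rot: [-3.142, 0.0, -1.522]
force: [0.4, -0.4, -0.1]
width: 0.0008
```

View pics/s12.png

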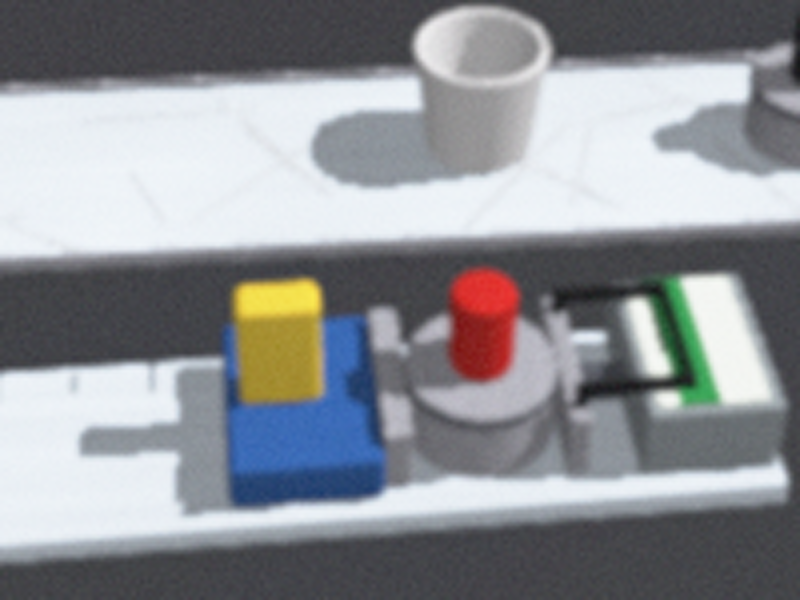

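View pics/t12.png

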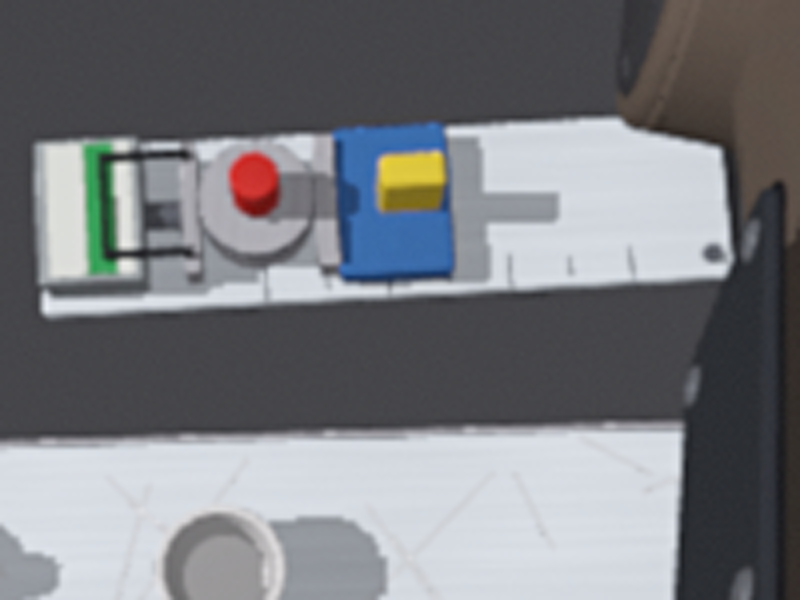

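Nothing moved when I let go: the cutter is held upright between jaw and anvil and the bar lies fully inside the green zone (top crop: bar at column 107, green 85–115). The robot is clear, so I'll hand in.

```bash
python3 -c "
from station import *
print(get_state()['t'], get_state()['force']); print(job_done())"
```

```text
13.5333 [0.14837988 0.44202    0.10413819]
the job is handed in; nothing more can be done
None
```

I stood the steel cutter with the red knob upright on the gauge bed between the jaws and let go of it. I then pushed the sliding jaw shut by the back of its yellow tab with the fingers closed, backed off and handed the job in at 13.5 s.

- **Final state:** in the last scene and top pictures, taken with the robot clear, the cutter is upright and held between jaw and anvil. The pointer bar lies wholly inside the green zone.
- **Anvil travel:** my two readings disagree slightly, about 9 mm from the top view and about 11 mm from the scene view and tool travel. Both are inside the 5–20 mm zone and well short of the 24 mm stop.
- **Forces:** the highest wrist force in any reading was about 11 N, while pushing the jaw.
- **Other items:** I did not touch the pink and purple look-alikes or the other items on the tray.

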